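# Latch the insulated carrier shut

### The job

The packed insulated carrier is ready to go: lower its lid gently, without banging it down, then push the lid down against its seal and turn both black T-handle latches a full quarter turn clockwise, so that they draw the lid tight all along the front. Let go, and leave the two tubs and the highlighter beside it where they are.

Things in the scene. Friction and masses are not known exactly. Their poses are not given: they have to be found in the camera images.
- carrier: the insulated box, blue-grey, fixed on the table, 240 (x) x 340 (y) x 130 mm high without its lid; origin: centre of its underside; its own x points from the front (latch side, towards the robot) to the hinge side, y to the left, z up. Two white tubs are already packed inside. Inside the front wall are two steel keepers, one before each latch
- lid (a joint): angle of the light-grey lid (246 x 350 mm, 26 mm thick) about its stiff hinge along the top of the carrier's far side, rad: 0 = hard shut, grows as the front edge rises. The hinge has about 0.5 N m of friction: the lid stays at any angle where it is left. It meets the seal at 0.05 (front edge 12 mm up). Fully turned latches draw it to about 0.008 and hold it there
- lid_hinge (a point): point on the hinge axis at its middle, 132 mm above the table, 128 mm from the carrier's centre along its +x; its frame turns with the lid: x points from the front edge to the hinge in the lid's plane, y along the hinge (to the left), z out of the lid's upper face
- lid_middle (a point): point on the upper face of the lid, 168 mm from the hinge axis (26 mm above its plane), midway between the two latches; the frame as for lid_hinge. The front edge lies 251 mm from the hinge axis; the face is free within 40 mm either side of this point (the open latch bars begin there)
- latch_left (a joint): turn of the left latch (on the robot's left), rad: 0 = open (bar parallel to the carrier's front edge), 1.571 = fully turned, at its stop (bar pointing from front to back); grows as it is turned clockwise seen from above. It stays where it is left; turning takes up to about 0.2 N m as the cam draws the lid down
- left_bar (a point): centre of the left latch's black T-bar, on the axis it turns about, 180 mm from the hinge axis, 85 mm left of the lid's middle. Bar 84 mm long, 14 mm thick, 18 mm high, spanning 14 to 32 mm above the lid's face (centre 23 mm), on a post of 22 mm diameter. x runs along the bar to the end with the red mark, z up. A steel dog under the lid points as the red mark does
- latch_right (a joint): turn of the right latch (on the robot's right), same meaning as latch_left; it too is closed clockwise
- right_bar (a point): centre of the right latch's T-bar, the same part, 85 mm right of the lid's middle
- round_tub: closed round white tub, 130 mm across, 95 mm high, standing left of the carrier; origin: centre of its underside. Leave it
- square_tub: closed square white tub, 130 x 110 mm, 75 mm high, standing right of the carrier; origin: centre of its underside. Leave it
- marker: flat yellow highlighter with a green cap, 125 x 26 x 16 mm, lying before the carrier; origin: near its middle, on the table. Leave it
- seal_mid (a point): middle of the top of the springy black rubber seal (292 mm long) on the carrier's front rim. A lid pushed down on it and let go springs back to about 0.04 rad. The latch dogs pass under their keepers only while the lid is held below about 0.025 rad (6 mm up at the front edge): 5 to 10 N down on a latch bar; else they strike the keepers. One closed latch then holds it for the other

How it is judged:
On the way, in this order (a step that is already met when the one before it is completed fails the run):
1. the lid is lowered onto its seal (value of joint lid below 0.055 rad), for 0.1 s.
2. both latches are turned home and the lid is drawn tight (value of joint each of latch_left, latch_right above 1.4 rad and value of joint lid below 0.016 rad), for 0.2 s.
At the end, for the whole second after the job is handed in: The lid is drawn down to within 0.016 rad of hard shut (4 mm at its front edge), both latches are turned to at least 1.40 rad (80 degrees) of their 1.571, and neither tub nor the highlighter is more than 30 mm from where it stood (all of step 2 and distance of each of round_tub, square_tub, marker from where it was at the start of the episode below 0.03 m); the robot touches nothing.
It fails at once if the lid is banged down (faster than 2.5 rad/s, 0.6 m/s at its front edge) (velocity of joint lid below -2.5 rad/s).
It fails at once if a tub or the highlighter is shifted by more than 30 mm or a tub is tipped (distance of any of round_tub, square_tub, marker from where it was at the start of the episode above 0.03 m or angle between any of round_tub, square_tub's own z axis and vertical above 0.5 rad).
It also fails if it takes over 64 s, if anything falls off the work surface, if the arm or the gripper's body presses on something with over 40 N, if the wrist force passes 120 N, or if a joint passes its speed limit or range.

### The arm

A 6-joint arm with a two-finger parallel gripper is mounted at the origin on the work surface. World frame = base frame: x ahead of the robot, y to its left, z up, the work surface at z = 0. Lengths are in m, angles in rad, forces in N, time in s.
With the tool pointing down it reaches from about 0.275 to 0.825 m from the base axis. Payload 5.2 kg.
Tool frame: the origin (TCP) lies on the centre line of the jaws, within the pads' length; the fingertips stand 25 mm ahead of it and the grasp point (between the pads) lies 6 mm ahead of it (manip.finger_overhang is the z of the fingertips in the tool frame, in m); z points along the fingers, y is the line along which they close (so a half turn about z gives the same grasp; the last joint's range is limited). The gripper opens to 93 mm and grips with 3 to 60 N. Pads are 15 mm wide; open, the fingers measure 128 mm over their backs; the gripper's body (75 mm by 188 mm) begins 65 mm behind the grasp point.
Start: joints at [0.978, 0.259, 1.535, -0, 1.348, -0.203], TCP at [0.209, 0.509, 0.244] pointing down, gripper open.
Joint ranges: [-3.14, 3.14], [-0.91, 2.08], [0.19, 2.58], [-1.22, 4.36], [0.22, 2.71], [-3.12, 3.12]. Speed limits (rad/s): [2.57, 2.57, 3.14, 3.14, 3.14, 3.14].

### API

Orientations are given as a unit quaternion [x, y, z, w].
In Python, from plant import manip, claw, monitor, optics gives the robot as it stands. Calls block until the motion is done:
- manip.goto(position, orientation): joint-space move of the TCP to a pose.
- manip.servo_line(position, rot=None, v=0.15): straight line of the TCP; rot=None keeps the orientation; v is the mean speed in m/s.
- manip.move_j(angles): joint-space move.
- claw.set_gripper(opening, force=None): opening from 0.0 (shut) to 1.0 (fully open); force is the grip in N (None keeps the last); returns when the fingers have stopped.
- manip.wait(seconds).
- manip.ik(position, orientation): joint angles nearest the present ones, or None.
- monitor.get_state(): the state.
- optics.snapshot(name): name is "scene" or "top" or "wrist"; returns (picture, depth): 400x640x3 uint8, red, green, blue; 400x640 float32, m along the optical axis (not along the pixel's ray), 0 where there is no reading.
- optics.calibration(name): a dict with "camera_matrix" (3x3 intrinsics, pixels), "rvec" (rotation vector, rad) and "tvec" (3), from world to camera coordinates, as OpenCV has them. Camera axes: x right, y down, z forward; pixel columns grow to the right and rows downward; lengths in m; the calibration is good to about 2 mm. A picture is of the moment at which its call begins: read the wrist's pose just before it. calibration takes no time and is no camera call; for the wrist camera it gives the pose at the moment of the call.
A pose or a line that the arm cannot do raises manip.IKError and nothing moves.
- manip.finish_job(): hands the job in; it is judged then, once.
The state is a dict: "time_s": time; "q": joint angles; "dq": joint speeds; "effort": joint torques, N m; "ee_pos": TCP position; "ee_rot": TCP orientation; "wrist_force": force on the tool from outside, world axes, zero at the start; "moment": the same for the moment, N m; "finger_gap": opening from 0.0 (shut) to 1.0 (fully open); "finger_force": force on a finger pad.
Only numpy, scipy, OpenCV 4.12 (cv2) and the standard library are available. Lean on these libraries where they do the work, as an engineer would, in place of code of your own. Each camera call takes 0.05 s, during which the arm holds its last target. There are 200 camera calls.

## Working session

There is one attempt and no reset: what is moved stays moved. The work goes in short steps, each a Python script; the robot and the scene stay as the last script left them, time stands still between calls to the robot, and variables do not carry over. Pictures are saved under pics/ and viewed, at most 10 in all, crops included, and the job is handed in when it is done.

```bash
mkdir -p pics; ls; python3 - <<'E'
from plant import manip, claw, monitor, optics
import cv2, numpy as np
for n in ("scene","top"):
    p,d=optics.snapshot(n); cv2.imwrite(f"pics/{n}0.png",p[:,:,::-1]); np.savez(f"{n}0.npz",p=p,d=d)
    c=optics.calibration(n); print(n,c)
s=monitor.get_state(); print(s["time_s"],s["wrist_force"],s["ee_rot"],manip.finger_overhang)
E
```

```text
pics
scene {'camera_matrix': array([[368.17012943,   0.        , 315.71546742],
       [  0.        , 368.17012943, 202.205194  ],
       [  0.        ,   0.        ,   1.        ]]), 'rvec': array([ 2.39473908,  1.45370963, -0.28912206]), 'tvec': array([-0.29129004, -0.40534706,  1.19255214])}
top {'camera_matrix': array([[481.39950485,   0.        , 318.53567501],
       [  0.        , 481.39950485, 198.14628255],
       [  0.        ,   0.        ,   1.        ]]), 'rvec': array([ 2.10414574, -2.14894862,  0.1891479 ]), 'tvec': array([0.05822473, 0.58963641, 1.24303727])}
0.1 [-0.85238755  0.2934849   0.71894268] [ 1.93666982e-01  9.81067008e-01 -7.31346103e-04 -3.02099462e-04] 0.025
```

View pics/scene0.png

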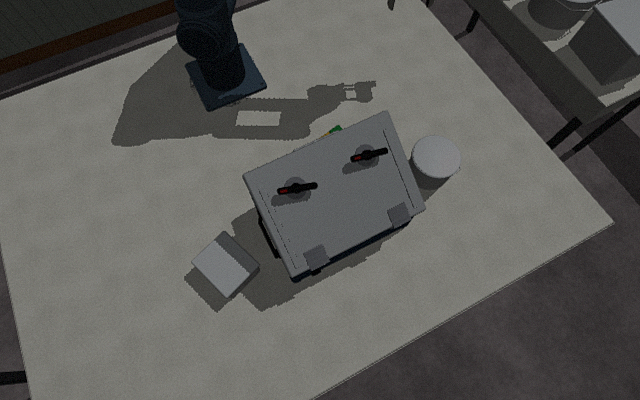

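View pics/top0.png

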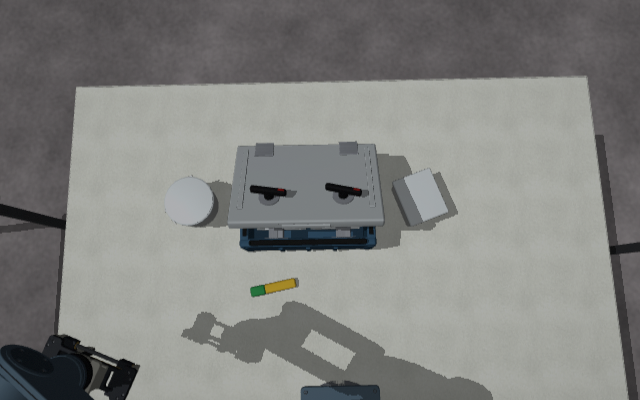

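The top view shows the lid half open, with its front edge at about row 225 and its bars at about (268,190) and (344,189). Both red marks point right. The highlighter is at about (275,287) and the seal at about row 242. Next I'll measure these with depth.

```bash
cat > h.py <<'E'
import cv2, numpy as np
from plant import manip, claw, monitor, optics
def cloud(n,d):
    c=optics.calibration(n); K=c["camera_matrix"]; R=cv2.Rodrigues(c["rvec"])[0]
    v,u=np.mgrid[:400,:640]
    P=np.stack([(u-K[0,2])/K[0,0]*d,(v-K[1,2])/K[1,1]*d,d],-1)
    return (P-c["tvec"].ravel())@R
E
python3 - <<'E'
from h import *
np.set_printoptions(precision=4,suppress=True)
for n,box in(("top",(235,375,160,215)),("scene",(255,415,130,245))):
    f=np.load(n+"0.npz");p=f["p"].astype(int);d=f["d"];W=cloud(n,d)
    a,b,c,e=box
    m=np.zeros((400,640),bool);m[c:e,a:b]=1
    m&=(d>0)&(W[...,2]>.15)
    g=p.min(-1)>60
    if 1:
        Q=W[m&g]; 
        for k in range(4):
            o=Q.mean(0);nn=np.linalg.svd((Q-o)[::3],full_matrices=False)[2][2];nn*=np.sign(nn[2])
            r=(Q-o)@nn; Q=Q[abs(r)<(.01,.005,.004,.004)[k]]
        print(n,"normal",nn,"ang",np.arccos(nn[2]),"yaw",np.arctan2(nn[1],nn[0]),"rms",r.std(),len(Q))
    h=(W-o)@nn
    bm=m&(p.max(-1)<60)&(h>.024)&(h<.038)|m&(p[...,0]>p[...,1]+40)&(h>.02)
    N,L,S,C=cv2.connectedComponentsWithStats(bm.astype(np.uint8))
    for i in range(1,N):
        if S[i,4]<40: continue
        w=W[L==i]; print(i,S[i],C[i],"h",np.median(h[L==i]),"mean",w.mean(0))
        ww=w-w.mean(0);ax=np.linalg.svd(ww)[2][0] if len(w)<3000 else 0;print("  axis",ax,"ext",np.ptp(ww@ax), "mid",w.mean(0)+ax*(((ww@ax).max()+(ww@ax).min())/2))
    if n=="top":
        s=np.zeros_like(m);s[234:250,240:380]=1;s&=(p.max(-1)<45)&(W[...,2]>.12)&(W[...,2]<.15)
        w=W[s];print("seal",s.sum(),np.median(w,0),w.min(0),w.max(0),np.polyfit(w[:,1],w[:,0],1))
        s=(p[...,0]>p[...,2]+60)&(W[...,2]<.05);print("marker",W[s].mean(0))
E
```

```text
top normal [ 0.4955 -0.0023  0.8686] ang 0.5184646850622031 yaw -0.004569240122290787 rms 0.001603075980457789 6773
1 [325 183  37  12 223] [343.2108 188.6233] h 0.030085743468451092 mean [ 0.5718 -0.0099  0.2707]
  axis [-0.2377 -0.9613  0.1395] ext 0.0831637781535851 mid [ 0.572  -0.0092  0.2706]
2 [250 185  36  11 216] [267.5139 189.875 ] h 0.0302422341073043 mean [0.5726 0.1598 0.2707]
  axis [-0.1586 -0.9822  0.1011] ext 0.08125283132215289 mid [0.5726 0.1599 0.2707]
seal 761 [0.4652 0.0789 0.1423] [ 0.4554 -0.09    0.1201] [0.4899 0.2364 0.1496] [0.0094 0.4646]
marker [0.3616 0.1548 0.0153]
scene normal [ 0.4925 -0.0022  0.8703] ang 0.5149636634971139 yaw -0.0044927609919952665 rms 0.0014449230071307416 13187
1 [351 148  37  14 245] [368.8408 154.5959] h 0.031013097594760123 mean [0.5769 0.1563 0.2719]
  axis [ 0.1582  0.9839 -0.0832] ext 0.0824107109152114 mid [0.577  0.157  0.2718]
2 [277 182  41  13 275] [296.6109 188.3455] h 0.031070864697497553 mean [ 0.5763 -0.0127  0.2718]
  axis [-0.2322 -0.9641  0.129 ] ext 0.08348222816810519 mid [ 0.5766 -0.0113  0.2716]
```

```bash
cat >> h.py <<'E'
from scipy.spatial.transform import Rotation as Ro
HX,HY,HZ=.703,.0735,.1325
def down(yaw):  # closing line (tool y) at `yaw` from world -y... tool x at angle yaw in world
    return (Ro.from_euler("z",yaw)*Ro.from_euler("x",np.pi)).as_quat()
def pt(a,s,h,dy=0):  # point s from hinge, h above hinge plane, lid angle a
    return np.array([HX-s*np.cos(a)+h*np.sin(a),HY+dy,HZ+s*np.sin(a)+h*np.cos(a)])
def st(t=""):
    s=monitor.get_state();print(t,"t%.1f"%s["time_s"],"p",np.round(s["ee_pos"],4),"F",np.round(s["wrist_force"],1),"M",np.round(s["moment"],2),"gap %.3f"%s["finger_gap"],"ff",np.round(s["finger_force"],1));return s
E
python3 - <<'E'
from h import *
for nm,yaw in(("0",0),("pi",np.pi)):
    q=manip.ik([.57,.0735,.34],down(yaw)); print(nm,q)
for dy in(.085,-.085):
  for y in (-np.pi/2,np.pi/2):
    print(dy,y,[np.round(manip.ik([.523,HY+dy,.2],down(y+k)),2)[-1] if manip.ik([.523,HY+dy,.2],down(y+k)) is not None else None for k in(-.3,-np.pi/2)])
claw.set_gripper(0.0,20)
manip.servo_line([.209,.509,.40],v=.25)
manip.goto([.57,.0735,.34],down(0))
F0=st("above")["wrist_force"]
p=pt(.516,.168,.026)+[0,0,.025]
manip.servo_line(p+[0,0,.012],v=.15)
z=p[2]+.012
while z>p[2]-.02:
    z-=.002; manip.servo_line([p[0],p[1],z],v=.04)
    if monitor.get_state()["wrist_force"][2]-F0[2]>1.5: break
st("touch"); print(z-p[2])
E
```

```text
0 [-6.57647399e-02  2.60221265e-01  1.30130979e+00 -4.44089210e-16
  1.58006160e+00  1.50503159e+00]
pi [-0.06576474  0.26022126  1.30130979  0.          1.5800616  -1.63656107]
0.085 -1.5707963267948966 [np.float64(-2.75), np.float64(-1.48)]
0.085 1.5707963267948966 [np.float64(0.39), np.float64(1.66)]
-0.085 -1.5707963267948966 [np.float64(-3.08), np.float64(-1.81)]
-0.085 1.5707963267948966 [np.float64(0.06), np.float64(1.34)]
above t4.4 p [0.5698 0.0743 0.34  ] F [ 0.6 -0.1  0.7] M [ 0.06  0.13 -0.  ] gap 0.004 ff 0.0
touch t9.0 p [0.5696 0.0735 0.2428] F [-1.2 -0.7  0.3] M [-0.01  0.11  0.  ] gap 0.007 ff 0.0
-0.020000000000000018
```

```bash
python3 - <<'E'
from h import *
p,d=optics.snapshot("top");cv2.imwrite("pics/top1.png",p[100:320,120:520,::-1].repeat(2,0).repeat(2,1)[:440]);W=cloud("top",d)
for b in((240,262,155,180),(350,370,155,180),(240,262,205,220)):
    w=W[b[2]:b[3],b[0]:b[1]].reshape(-1,3);print(np.median(w,0),np.polyfit(w[:,0],w[:,2],1))
E
```

```text
[0.63922133 0.21076609 0.18602128] [-3.4735449   2.44939083]
[ 0.64242854 -0.05592181  0.18429034] [-0.39130345  0.43556993]
[0.51533448 0.20365259 0.23555321] [-5.98639008  3.41466482]
```

View pics/top1.png

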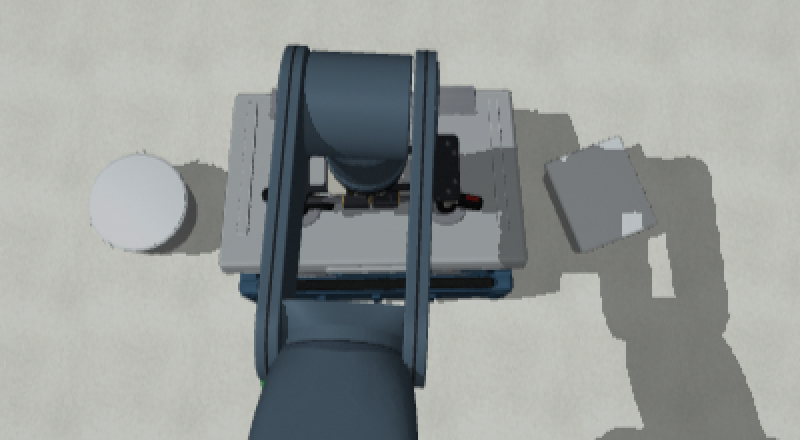

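The lid is moving with the tool; its front edge dropped from about row 225 to 234. So it needs almost no force and I can keep lowering.

```bash
python3 - <<'E'
from h import *
for a in(.3,.22,.15,.1,.07,.055,.045,.038,.034):
    manip.servo_line(pt(a,.168,.026)+[0,0,.025],v=.03)
    st("%.3f"%a)
manip.wait(.4);st()
p=pt(.034,.168,.026)
manip.servo_line(p+[0,0,.12],v=.12)
# clear the view: retreat towards robot, above
manip.goto([.33,.0735,.36],down(0))
for n in("top","scene"):
    im,d=optics.snapshot(n);cv2.imwrite(f"pics/{n}2.png",im[:,:,::-1]);np.savez(n+"2.npz",p=im,d=d)
st()
E
```

```text
0.300 t9.9 p [0.5501 0.0735 0.232 ] F [0.4 0.2 0.2] M [0.05 0.15 0.03] gap 0.003 ff 0.0
0.220 t10.5 p [0.5446 0.0735 0.2193] F [ 1.   0.2 -0.3] M [-0.02  0.13  0.05] gap 0.007 ff 0.0
0.150 t11.1 p [0.5406 0.0735 0.2081] F [ 0.1  0.8 -0.6] M [ 0.01  0.15 -0.  ] gap 0.006 ff 0.0
0.100 t11.5 p [0.5382 0.0735 0.1999] F [0.3 0.4 0.4] M [-0.03  0.21 -0.  ] gap 0.007 ff 0.0
0.070 t11.8 p [0.537  0.0735 0.1949] F [-0.1 -0.3  0.6] M [-0.01  0.18 -0.  ] gap 0.005 ff 0.0
0.055 t12.1 p [0.5366 0.0735 0.1925] F [ 0.3 -0.5 -0.5] M [0.01 0.17 0.  ] gap 0.008 ff 0.0
0.045 t12.3 p [0.5364 0.0735 0.1911] F [0.6 0.7 0. ] M [-0.06  0.1  -0.05] gap 0.007 ff 0.2
0.038 t12.6 p [0.5363 0.0735 0.1901] F [0.9 0.3 3.2] M [-0.04  0.18 -0.01] gap 0.006 ff 1.4
0.034 t12.8 p [0.5362 0.0735 0.1895] F [0.7 0.3 5. ] M [ 0.02  0.31 -0.02] gap 0.004 ff 2.5
 t13.2 p [0.5362 0.0735 0.1895] F [-0.7  0.2  4.2] M [0.01 0.23 0.  ] gap 0.006 ff 2.6
 t15.1 p [0.331  0.0733 0.3593] F [ 0.1 -0.1 -0.1] M [-0.02  0.14  0.  ] gap 0.007 ff 0.0
```

View pics/scene2.png

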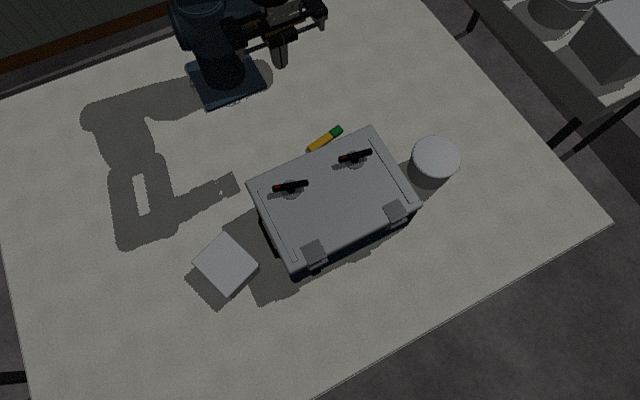

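The lid now rests on its seal; a force of 4–5 N confirmed contact. The bars are at about (290,186) and (355,156) in the scene view. Next I'll measure them.

```bash
cat > bars.py <<'E'
from h import *
def bars(n,p,d):
    p=p.astype(int);W=cloud(n,d)
    out=[]
    for dy in(.085,-.085):
        m=(W[...,2]>.175)&(W[...,2]<.215)&(abs(W[...,0]-.523)<.06)&(abs(W[...,1]-HY-dy)<.06)&((p.max(-1)<60)|(p[...,0]>p[...,1]+40))
        w=W[m]; (cx,cy),_,_=r=cv2.minAreaRect(w[:,:2].astype(np.float32)*1000)
        ax=np.linalg.svd(w[:,:2]-w[:,:2].mean(0))[2][0]; ax*=-np.sign(ax[1])
        red=W[m&(p[...,0]>p[...,1]+40)]
        print(n,dy,"mean",w.mean(0).round(4),"rect",np.round(r[0]),np.round(r[1]),"z",np.median(w[:,2]).round(4),"turn",np.arctan2(-ax[0],-ax[1]).round(3),"red",red.mean(0).round(3) if len(red) else None)
        g=(abs(W[...,0]-.60)<.03)&(abs(W[...,1]-HY)<.1)
    print("lid slope",np.polyfit(W[g][:,0],W[g][:,2],1)[0].round(4))
if __name__=="__main__":
    for n in("top","scene"): f=np.load(n+"2.npz");bars(n,f["p"],f["d"])
E
python3 bars.py
```

```text
top 0.085 mean [0.5254 0.1594 0.1939] rect [526. 160.] [82. 20.] z 0.1946 turn 0.185 red [0.523 0.131 0.196]
top -0.085 mean [ 0.5247 -0.0095  0.1939] rect [525.  -9.] [83. 21.] z 0.1948 turn 0.271 red [ 0.519 -0.039  0.196]
lid slope -0.0404
scene 0.085 mean [0.5311 0.1565 0.1939] rect [530. 157.] [82. 16.] z 0.196 turn 0.182 red [0.523 0.129 0.199]
scene -0.085 mean [ 0.5305 -0.0127  0.1938] rect [530. -12.] [81. 16.] z 0.196 turn 0.269 red [ 0.52  -0.039  0.198]
lid slope -0.0323
```

```bash
cat > grip.py <<'E'
from h import *
def grip(x,y,t):
    q=down(np.pi/2-t)
    claw.set_gripper(.45,40)
    manip.goto([x,y,.28],q)
    manip.servo_line([x,y,.207],v=.08); st("down")
    claw.set_gripper(0.0,40); st("gripped")
E
python3 - <<'E'
from grip import *
grip(.5265,.158,.184)
im,d=optics.snapshot("wrist");cv2.imwrite("pics/w3.png",im[:,:,::-1])
E
```

```text
down t18.1 p [0.5269 0.158  0.2076] F [-0.2  0.  -0. ] M [-0.08  0.06 -0.04] gap 0.447 ff 0.0
gripped t18.7 p [0.5276 0.1578 0.2074] F [ 5.7 -1.  -0.6] M [-0.18 -0.5   0.02] gap 0.146 ff 40.0
```

View pics/w3.png

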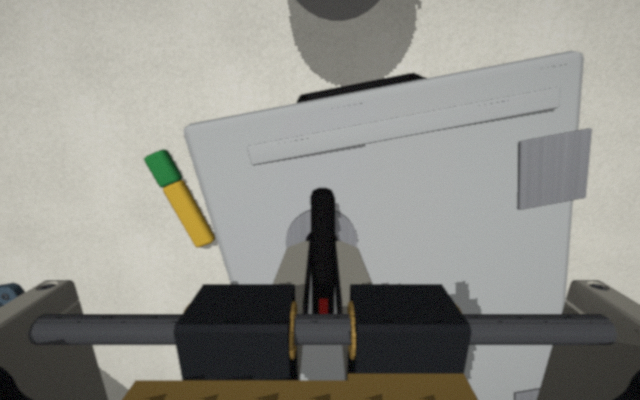

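```bash
cat >> grip.py <<'E'
def press(x,y,z0):
    z=z0
    while z>z0-.008:
        z-=.001; manip.servo_line([x,y,z],v=.02); s=st("press %.4f"%z)
        if s["wrist_force"][2]>9: break
    return z
def turn(x,y,z,t0,t1,dz=0,n=5):
    for k,t in enumerate(np.linspace(t0,t1,n+1)[1:]):
        z-=dz/n
        manip.servo_line([x,y,z],down(np.pi/2-t),v=.05); s=st("turn %.2f"%t)
        if abs(s["wrist_force"][:2]).max()>25 or abs(s["moment"][2])>1.5: print("STOP");break
    return z
E
python3 - <<'E'
from grip import *
claw.set_gripper(0.0,55)
z=press(.528,.158,.207)
turn(.528,.158,z,.184,.55,n=2)
E
```

```text
press 0.2060 t19.2 p [0.5275 0.1579 0.2062] F [-2.2 -1.8  3.6] M [-0.27  0.44  0.01] gap 0.146 ff 55.0
press 0.2050 t19.5 p [0.5273 0.1579 0.2053] F [-1.9 -2.2  6.6] M [-0.36  0.61 -0.02] gap 0.144 ff 54.9
press 0.2040 t19.7 p [0.5272 0.1579 0.2046] F [-2.7 -2.1  7.7] M [-0.39  0.74  0.03] gap 0.145 ff 54.9
press 0.2030 t20.0 p [0.527  0.1579 0.2039] F [-3.9 -1.6  9.1] M [-0.38  0.86 -0.06] gap 0.145 ff 54.9
turn 0.37 t20.3 p [0.5268 0.1579 0.2039] F [-5.2 -2.8 10.4] M [-0.42  1.   -0.07] gap 0.146 ff 54.9
turn 0.55 t20.6 p [0.5266 0.158  0.2039] F [-5.5 -1.3 10.5] M [-0.44  1.15 -0.03] gap 0.140 ff 54.9
```

```bash
python3 - <<'E'
from grip import *
manip.servo_line([.527,.158,.2018],v=.02);st("press")
turn(.527,.158,.2018,.55,1.60,n=6,dz=.0005)
print(Ro.from_quat(monitor.get_state()["ee_rot"]).as_euler("zyx"))
E
```

```text
press t20.9 p [0.5264 0.158  0.2031] F [-4.  -2.1 11.5] M [-0.46  0.82 -0.08] gap 0.147 ff 54.9
turn 0.73 t21.2 p [0.5262 0.1581 0.2031] F [-5.9 -1.5 13.5] M [-0.38  0.98 -0.09] gap 0.146 ff 54.9
turn 0.90 t21.5 p [0.526  0.1582 0.2031] F [-5.9 -0.9 12.2] M [-0.39  1.12 -0.  ] gap 0.144 ff 54.9
turn 1.08 t21.9 p [0.5259 0.1583 0.203 ] F [-5.5 -1.1 13.4] M [-0.29  1.25 -0.08] gap 0.143 ff 54.9
turn 1.25 t22.2 p [0.5257 0.1585 0.2028] F [-6.1  0.5 12.6] M [-0.24  1.24 -0.07] gap 0.141 ff 54.9
turn 1.43 t22.5 p [0.5256 0.1587 0.2025] F [-6.3  0.9 12.6] M [-0.08  1.36 -0.12] gap 0.145 ff 54.9
turn 1.60 t22.8 p [0.5255 0.1589 0.2025] F [-7.1  2.2 12.1] M [-0.06  1.38  0.33] gap 0.147 ff 55.0
[ 2.82155561e-02 -1.82241733e-03 -3.14067179e+00]
```

```bash
python3 - <<'E'
from grip import *
claw.set_gripper(.4,40);st("rel")
manip.servo_line([.527,.158,.28],v=.12)
grip(.527,-.011,.27)
manip.servo_line([.527,-.011,.204],v=.02)
claw.set_gripper(0.0,55)
im,d=optics.snapshot("scene");cv2.imwrite("pics/s4.png",im[60:300,180:500,::-1].repeat(2,0).repeat(2,1));
st()
E
```

```text
rel t23.4 p [0.527  0.158  0.2011] F [ 0.  -0.2 -0. ] M [0.01 0.12 0.02] gap 0.403 ff 0.0
down t27.1 p [ 0.5274 -0.0111  0.2076] F [-0.3  0.4  1. ] M [-0.05  0.1  -0.02] gap 0.447 ff 0.0
gripped t27.7 p [ 0.5263 -0.0108  0.2071] F [-5.2  1.2  4.8] M [0.14 0.91 0.01] gap 0.147 ff 40.0
 t28.3 p [ 0.5259 -0.0108  0.2053] F [-8.7  1.7 12.9] M [ 0.14  1.6  -0.02] gap 0.141 ff 55.0
```

View pics/s4.png

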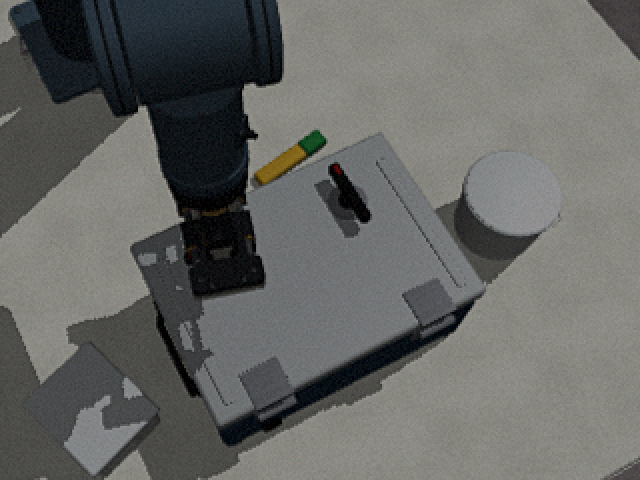

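```bash
python3 - <<'E'
from grip import *
x,y=.5265,-.011
z=turn(x,y,.204,.27,1.60,n=7,dz=.0012)
claw.set_gripper(.4,40);st("rel")
manip.servo_line([x,y,.30],v=.12)
manip.goto([.33,.0735,.36],down(0))
from bars import bars
for n in("top","scene"):
    im,d=optics.snapshot(n);cv2.imwrite(f"pics/{n}5.png",im[:,:,::-1]);bars(n,im,d)
st()
E
```

```text
turn 0.46 t28.6 p [ 0.5259 -0.0108  0.2053] F [-7.9  1.5 12.8] M [ 0.24  1.47 -0.05] gap 0.141 ff 55.0
turn 0.65 t28.9 p [ 0.5259 -0.0108  0.2053] F [-8.7  1.8 13.5] M [ 0.2   1.54 -0.03] gap 0.146 ff 55.0
turn 0.84 t29.3 p [ 0.5259 -0.0109  0.2053] F [-8.2  0.9 14.3] M [ 0.23  1.58 -0.04] gap 0.147 ff 55.0
turn 1.03 t29.6 p [ 0.5259 -0.0109  0.2053] F [-8.5  0.6 15.2] M [ 0.22  1.66 -0.04] gap 0.142 ff 55.0
turn 1.22 t30.0 p [ 0.526  -0.0109  0.2053] F [-9.2  0.7 17.1] M [ 0.2   1.76 -0.07] gap 0.145 ff 55.0
turn 1.41 t30.3 p [ 0.526  -0.0109  0.2052] F [-9.7  0.9 17.6] M [ 0.13  1.88 -0.05] gap 0.144 ff 55.0
turn 1.60 t30.7 p [ 0.5259 -0.011   0.2051] F [-10.    0.1  19. ] M [0.15 1.88 0.28] gap 0.144 ff 55.2
rel t31.3 p [ 0.5265 -0.011   0.2026] F [-0.3 -0.6 -0.3] M [-0.02  0.16  0.01] gap 0.403 ff 0.0
top 0.085 mean [0.524  0.159  0.1899] rect [525. 160.] [17. 80.] z 0.1907 turn 1.566 red [0.496 0.16  0.192]
top -0.085 mean [ 0.5233 -0.0092  0.1892] rect [524. -10.] [19. 82.] z 0.1898 turn 1.557 red [ 0.495 -0.01   0.193]
lid slope -0.0079
scene 0.085 mean [0.5297 0.1562 0.1896] rect [527. 157.] [17. 83.] z 0.1911 turn 1.556 red [0.498 0.159 0.194]
scene -0.085 mean [ 0.5297 -0.0124  0.1907] rect [528. -12.] [21. 81.] z 0.1918 turn -1.567 red [ 0.496 -0.011  0.194]
lid slope -0.0098
 t33.2 p [0.331  0.0731 0.3594] F [-0.2 -0.1  1. ] M [-0.04  0.2   0.04] gap 0.399 ff 0.0
```

View pics/top5.png

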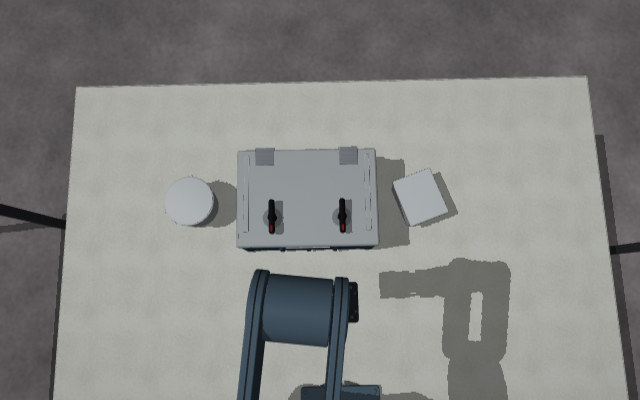

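Both bars, at (271,216) and (342,215), now point front to back with their red marks to the front. Both read about 1.56 rad, the lid slope is about 0.008, and the tubs haven't moved. I'm handing the job in.

```bash
python3 -c "
from plant import manip
print(manip.finish_job())"
```

```text
the job is handed in; nothing more can be done
None
```

I handed the job in at about 33 s, with no verdict returned: the lid went down gently and measures about 0.008–0.010 rad from hard shut, both latches are turned to about 1.56 rad, the arm is clear, the tubs look unmoved, and I kept clear of the highlighter (hidden by the arm in the last top view).

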